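Present a walnut plaque to the disc sander on its tilted rest

TASK

Set up the end bevel on the disc sander (it is switched off): first push the tilted work rest along its rail by the red knob until its carriage clicks into the working station at the disc. Then pick up the walnut plaque and lay it flush on the sloping face of the rest, roughly in the middle of the disc's width, one short end square to the disc and brought gently up to it until it touches or all but touches. Finish still gripping the plaque and pressing it lightly flat onto the rest, with nothing put down or let go, and leave the other things on the bench where they are.

Things in the scene. Friction and masses are not known exactly. Their poses are not given: they have to be found in the camera images.
- carriage (a joint): Travel of the carriage along its rail (m), growing towards the disc; starts at 0 to 0.045. At 0.100 a spring plunger drops into the working station, the rest's upper edge then 3 mm from the disc; hard stop at 0.102. About 1.5 N of friction; the click, felt from 0.088 to 0.095, needs up to 10 N of push; it stays where it is left.
- knob_top (a point): Centre of the top of the carriage's red push knob, 94 mm above the bench: upright cylinder 28 mm across, red head 30 mm tall on a 14 mm stem, carriage plate 43 mm below this point. It stands 152 mm (level) behind the rest's upper edge, on its centre line; the rest's lower edge is 30 mm or more away. z up, y along the rail towards the disc.
- rest: Grey cast work rest, a flat plate 170 (x) by 110 (y) by 10 mm, riding on the carriage, sloping at a tilt that differs (15 to 32 degrees) and clamped firm. Origin: middle of its upper edge, next to the disc, on the top face, 125 mm above the bench. x along that edge, parallel to the disc; y in the face, up the slope to the disc; z out of the face. The face spans y = -110 to 0 mm.
- disc: Brown abrasive disc, 150 mm across, upright, standing still. Origin: centre of its flat working face, 130 mm above the bench. Its -y axis looks out of the face, towards the rest; x level in the face. Nothing stands in front of the face but the rest; behind it are driving plate and motor.
- plaque: Loose dark walnut plaque, 110 (x) by 62 (y) by 12 mm (z), about 55 g, two brass dots on its upper face. Origin: centre of its underside. It lies flat on the bench; grip it across the 62 mm. Its ends are alike. To lie flush its underside must meet the rest, so the fingertips must not stick out below it.
- hammer: Bystander: hammer lying on the bench, 260 mm long.
- cork_block: Bystander: cork sanding block, 90 x 55 x 26 mm.
- bowl: Bystander: small steel bowl, 110 mm across, 45 mm tall.
- jar: Bystander: glass jar with steel lid, 60 mm across, 75 mm tall.
- file: Bystander: file with wooden handle, 215 mm long, flat on the bench.
- pliers: Bystander: blue-handled pliers, 150 mm long, flat on the bench.
There are look-alikes about, which are no part of the job. Several things have the shape of the plaque; the one meant has the colours described above.

How it is judged:
By the outcome, as a careful person would: the job done as asked, in the order asked, and still so for the second after the job is handed in, while the arm keeps its last pose, push and grip.
It also fails if it takes over 51 s, if anything falls off the work surface, if the arm or the gripper's body presses on something with over 40 N, if the wrist force passes 120 N, or if a joint passes its speed limit or range.

ROBOT

A 6-joint arm with a two-finger parallel gripper is mounted at the origin on the work surface. World frame = base frame: x ahead of the robot, y to its left, z up, the work surface at z = 0. Lengths are in m, angles in degrees, forces in N, time in s.
With the tool pointing down it reaches from about 0.375 to 0.975 m from the base axis. Payload 3.8 kg.
Tool frame: the origin (TCP) lies at the very end of the fingers, on their centre line; the grasp point (between the pads) lies 19 mm behind it; z points along the fingers, y is the line along which they close (so a half turn about z gives the same grasp; the last joint's range is limited). The gripper opens to 85 mm and grips with 20 to 120 N. Pads are 22 mm wide; open, the fingers measure 114 mm over their backs; the gripper's body (76 mm by 85 mm) begins 54 mm behind the grasp point. The pads swing forward as they close: fully open they stand 13 mm farther back than shut.
Start: joints at [-2.114, 15.12, 91.902, -0, 72.978, -2.114], TCP at [0.675, -0, 0.231] pointing down, gripper open.
Joint ranges: [-150.88, 150.88], [-54.13, 125.18], [17.81, 147.31], [-75.09, 255.09], [0, 152.58], [-146.25, 146.25]. Speed limits (degrees/s): [147.25, 147.25, 180, 180, 180, 180].

INTERFACE

Orientations are given as [roll, pitch, yaw] about the fixed x, y, z axes, in that order (R = Rz(yaw) Ry(pitch) Rx(roll)).
In Python, from workcell import read_state, read_camera, calibration, finish_job gives the robot as it stands. The module is installed in compiled form; this text tells all that it offers.
- The arm moves only by the tool send_rows, never from a script. Its argument "series" is a list of rows, each an object with "delta_pos": the shift along the tool's x, y, z in mm, a list of three; "roll": the turn about the tool's z in rad; "fingers": the opening, from -1 (shut) to 1 (fully open), so that 0 is half open. A call has exactly 8 rows; each row is the pose to reach, as a shift and turn from the pose commanded when the call began, along the tool's axes at that moment; what a row does not reach only later rows make up. A row lasts 1/10 s, in which the tool goes at most 50 mm and 8.59 degrees, less where a joint would pass 70% of its speed; a pose out of reach is approached as far as the arm can. A call with a gripper value outside its range is refused whole. The fingers move at their own pace and stop on an object; the grip force is fixed at half the most. Time passes only in rows, so rows that repeat a pose let the fingers close, or fill a call up. It gives the time, the measured TCP pose, the force, the opening and the grip force at its end, in the units of the state.
- read_state(): the state, without advancing time (a new reading comes with each control period).
- read_camera(name): name is "scene" or "side" or "wrist"; returns the picture (480x640x3 uint8, red, green, blue); there is no depth.
- calibration(name): a dict with "vertical_fov" (degrees; the focal length in pixels is half the picture's height over the tangent of half this angle, whatever the lens; pixels are square), "cx", "cy" (the principal point, pixels), "D" ([k1, k2, p1, p2, k3] as OpenCV has them; the pictures are not rectified), "extrinsics" (4x4, takes a point from camera to world coordinates); the wrist camera has in their place "mount" (4x4, takes a point from camera to tool coordinates, whose origin is the TCP and whose axes are the flange's). Camera axes: x right, y down, z forward; pixel columns grow to the right and rows downward; lengths in m; the calibration is good to about 2 mm. A picture is of the moment at which its call begins: read the wrist's pose just before it. calibration takes no time and is no camera call.
- finish_job(): hands the job in; it is judged then, once.
The state is a dict: "time_s": time; "joints": joint angles; "joint_vel": joint speeds; "joint_torque": joint torques, N m; "ee_pos": TCP position; "tcp_rot": TCP orientation; "force": force on the tool from outside, world axes, zero at the start; "wrist_torque": the same for the moment, N m; "grip_width": finger opening in m; "grasp_force": force on a finger pad.
Only numpy, scipy, OpenCV 4.12 (cv2) and the standard library are available. Lean on these libraries where they do the work, as an engineer would, in place of code of your own. Each camera call takes 0.05 s, during which the arm holds its last target. There are 200 camera calls.

## Working session

There is one attempt and no reset: what is moved stays moved. The work goes in short steps, Python scripts to look and compute and a tool call to move; the robot and the scene stay as the last step left them, time stands still between calls to the robot, and variables do not carry over. Pictures are saved under pics/ and viewed, at most 10 in all, crops included, and the job is handed in when it is done.

Besides the shell and the picture viewer there is one more tool, called after "Emit:" as name(argument=value, ...) on one line, values as JSON. send_rows: Moves the arm, as the interface text tells. Its arguments: {"type":"object","properties":{"series":{"type":"array","items":{"type":"object","properties":{"delta_pos":{"type":"array","items":{"type":"number"}},"roll":{"type":"number"},"fingers":{"type":"number"}}}}},"required":["series"]}

```bash
mkdir -p pics
cat > h.py <<'E'
import numpy as np,cv2
from workcell import *
from scipy.spatial.transform import Rotation as Ro
def K(n):
    c=calibration(n); f=240/np.tan(np.radians(c['vertical_fov']/2))
    return np.array([[f,0,c['cx']],[0,f,c['cy']],[0,0,1.]]),np.array(c['D'],float)
def pose(n,s=None):
    c=calibration(n)
    if 'extrinsics' in c: return np.array(c['extrinsics'])
    s=s or read_state(); T=np.eye(4); T[:3,:3]=Ro.from_euler('xyz',s['tcp_rot'],degrees=True).as_matrix(); T[:3,3]=s['ee_pos']
    return T@np.array(c['mount'])
def px2w(n,pts,z,T=None):
    k,D=K(n); T=pose(n) if T is None else T
    u=cv2.undistortPoints(np.array(pts,float).reshape(-1,1,2),k,D).reshape(-1,2)
    d=np.c_[u,np.ones(len(u))]@T[:3,:3].T; o=T[:3,3]
    return o+d*((np.asarray(z)-o[2])/d[:,2])[:,None]
def w2px(n,P,T=None):
    k,D=K(n); T=np.linalg.inv(pose(n) if T is None else T)
    return cv2.projectPoints(np.array(P,float).reshape(-1,1,3),cv2.Rodrigues(T[:3,:3])[0],T[:3,3],k,D)[0].reshape(-1,2)
def save(n,f):
    im=read_camera(n); cv2.imwrite('pics/'+f+'.png',im[:,:,::-1]); return im
E
python3 - <<'E'
from h import *
s=read_state(); print(s)
for n in('scene','side'): save(n,n); print(n,pose(n).round(3).tolist())
print(np.array(calibration('wrist')['mount']).round(3).tolist())
E
```

```text
{'time_s': 0.0, 'joints': array([-2.11385149e+00,  1.51695533e+01,  9.19802642e+01, -1.29601928e-04,
        7.29790135e+01, -2.11463176e+00]), 'joint_vel': array([-0.06717464, -0.00401934,  0.00615347, -0.02906938, -0.07482084,
       -0.03945624]), 'joint_torque': array([ 6.10465631e-04, -5.15121067e+01, -3.67308676e+01, -4.07824507e-05,
        1.31324201e-02,  1.46811578e-05]), 'ee_pos': array([6.74268591e-01, 2.86687032e-05, 2.29966732e-01]), 'tcp_rot': array([-1.79871252e+02, -4.62996486e-03,  9.00008132e+01]), 'force': array([0.00745193, 0.87628908, 1.14245658]), 'wrist_torque': array([-0.03037991, -0.02055403,  0.04989956]), 'grasp_force': 0.0, 'grip_width': 0.0849312959000916}
scene [[0.568, 0.698, -0.435, 1.046], [0.823, -0.487, 0.294, -0.49], [-0.006, -0.525, -0.851, 1.084], [0.0, 0.0, 0.0, 1.0]]
side [[0.806, -0.377, 0.456, -0.006], [-0.591, -0.532, 0.606, -0.865], [0.014, -0.758, -0.652, 0.87], [0.0, 0.0, 0.0, 1.0]]
[[0.001, -0.949, -0.316, 0.082], [1.0, 0.001, 0.002, 0.0], [-0.001, -0.316, 0.949, -0.143], [0.0, 0.0, 0.0, 1.0]]
```

View pics/scene.png

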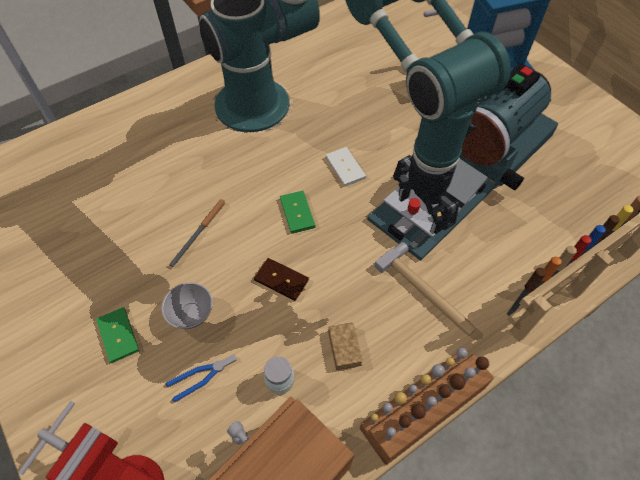

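View pics/side.png

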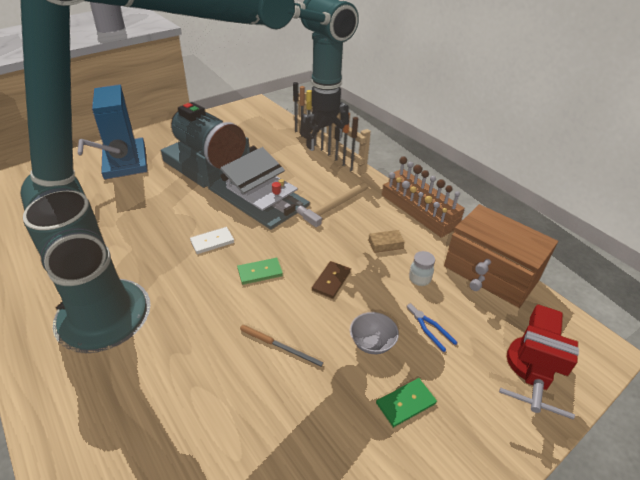

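Run:
```python
from h import *
a=cv2.imread('pics/side.png')[95:235,155:335]; a=cv2.resize(a,(720,560),interpolation=cv2.INTER_CUBIC); cv2.imwrite('pics/sc1.png',a)
b=cv2.imread('pics/scene.png'); c=np.hstack([cv2.resize(b[100:250,365:525],(640,600)),]); cv2.imwrite('pics/sc2.png',c)
print(px2w('side',[(277,184)],.094),px2w('scene',[(414,202)],.094))
print(px2w('side',[(226,146)],.13),px2w('scene',[(487,138)],.13))
print(px2w('scene',[(255,279),(273,260),(308,271),(294,293)],.012))
print(px2w('side',[(331,279)],.012),px2w('scene',[(283,276)],.012))
```

```text
[[0.57705884 0.09811635 0.094     ]] [[0.57623754 0.09972557 0.094     ]]
[[0.53197919 0.32766281 0.13      ]] [[0.5479535  0.34473789 0.13      ]]
[[ 0.49647146 -0.28856432  0.012     ]
 [ 0.47764434 -0.22823256  0.012     ]
 [ 0.54833099 -0.177726    0.012     ]
 [ 0.57687023 -0.23507396  0.012     ]]
[[ 0.52025289 -0.24209678  0.012     ]] [[ 0.52643779 -0.23195367  0.012     ]]
```

View pics/sc1.png

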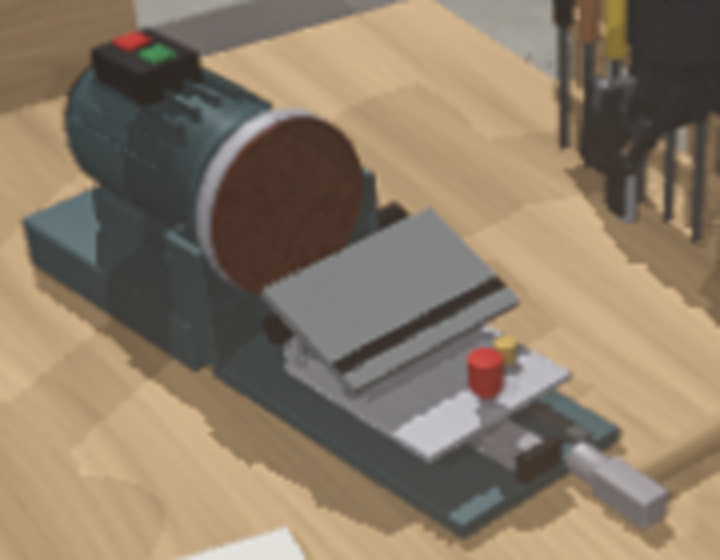

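View pics/sc2.png

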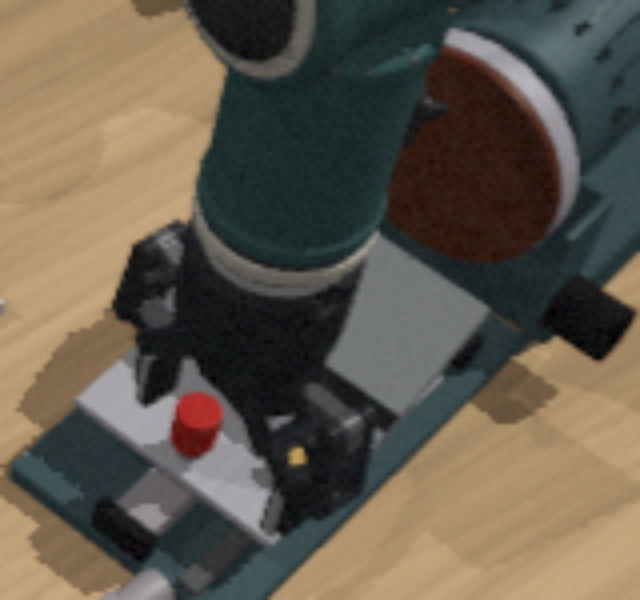

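Run:
```python
from h import *
from scipy.optimize import least_squares
obs=np.array([(220.5,167.5),(263,147.5),(284.5,169.5),(242.2,191)])
kn=px2w('side',[(276.5,183.8)],.094)[0]
def model(p):
    x,y,a,t=p; ex=np.array([np.cos(a),np.sin(a),0]); n=np.array([-ex[1],ex[0],0])
    o=np.array([x,y,.125]); d=-n*np.cos(t)-np.array([0,0,np.sin(t)])
    C=[o-.085*ex,o+.085*ex,o+.085*ex+.11*d,o-.085*ex+.11*d]
    k=o-.152*n; k[2]=.094
    return C,k,o
def res(p):
    C,k,o=model(p); return np.r_[(w2px('side',C+[k])-np.r_[obs,[[276.5,183.8]]]).ravel(),(w2px('scene',[k])-[[414.7,200.5]]).ravel()]
r=least_squares(res,[.55,.25,np.radians(-15),.4]); print(r.x,np.degrees(r.x[2:]),r.fun.round(1)); print(model(r.x))
C,k,o=model(r.x); n=np.array([-np.sin(r.x[2]),np.cos(r.x[2]),0])
dc=px2w('side',[(226.7,146.7)],.13)[0]; print('disc',dc,(dc-o)@n, (dc-o)[:2])
# disc ellipse fit by circle points
th=np.linspace(0,6.28,9)
ex=np.array([np.cos(r.x[2]),np.sin(r.x[2]),0])
print(w2px('side',[dc+.075*(ex*np.cos(t)+np.array([0,0,1])*np.sin(t)) for t in th])*4-[620,380])
```

```text
[0.54739512 0.25113651 0.17742643 0.38536875] [10.16578561 22.08000291] [-0.3 -0.9 -0.4 -1.3  0.3 -0.3  0.8  0.6 -0.9 -0.  -0.7  0.6]
([array([0.46372952, 0.23613426, 0.125     ]), array([0.63106072, 0.26613875, 0.125     ]), array([0.64905152, 0.16580639, 0.0836509 ]), array([0.48172032, 0.1358019 , 0.0836509 ])], array([0.57422266, 0.10152273, 0.094     ]), array([0.54739512, 0.25113651, 0.125     ]))
disc [0.53172715 0.32240747 0.13      ] 0.07291744409548306 [-0.01566797  0.07127096]
[[359.3751242  173.78070106]
 [332.73995845 124.44443639]
 [276.68018039 121.83943093]
 [224.50544889 171.09656345]
 [210.12476081 241.71055529]
 [241.17654072 288.77728109]
 [296.2893096  286.6287959 ]
 [344.00643364 239.78532733]
 [359.39815327 174.03887951]]
```

Emit:
send_rows(series=[{"delta_pos": [20, -30, 0], "roll": -0.09, "fingers": -1}, {"delta_pos": [40, -60, 0], "roll": -0.177, "fingers": -1}, {"delta_pos": [57, -92, 0], "roll": -0.177, "fingers": -1}, {"delta_pos": [57, -92, 20], "roll": -0.177, "fingers": -1}, {"delta_pos": [57, -92, 60], "roll": -0.177, "fingers": -1}, {"delta_pos": [57, -92, 105], "roll": -0.177, "fingers": -1}, {"delta_pos": [57, -92, 155], "roll": -0.177, "fingers": -1}, {"delta_pos": [57, -92, 155], "roll": -0.177, "fingers": -1}])

```text
time_s: 0.9
ee_pos: [0.5754, 0.0566, 0.0681]
tcp_rot: [-179.1, -0.1, 100.1]
force: [-1.8, 0.2, -1.7]
grip_width: 0.0001
grasp_force: 0.0
```

Run:
```python
from h import *
s=read_state(); print(s['ee_pos'],s['tcp_rot'],s['force'],s['grip_width'])
w=save('wrist','w0'); d=save('side','s1')
cv2.imwrite('pics/v.png',np.hstack([cv2.resize(w,(400,300)),cv2.resize(d[120:240,200:360],(400,300))])[:,:,::-1])
```

```text
[0.57535391 0.05661043 0.06809326] [-1.79058533e+02 -1.15688705e-01  1.00142478e+02] [-1.83107979  0.19397763 -1.67311877] 0.0001251775469488837
```

View pics/v.png

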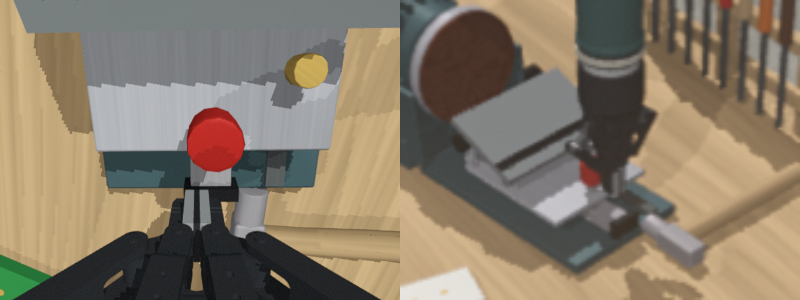

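Emit:
send_rows(series=[{"delta_pos": [8, 4, -2], "roll": 0, "fingers": -1}, {"delta_pos": [16, 4, -2], "roll": 0, "fingers": -1}, {"delta_pos": [24, 4, -2], "roll": 0, "fingers": -1}, {"delta_pos": [32, 4, -2], "roll": 0, "fingers": -1}, {"delta_pos": [40, 4, -2], "roll": 0, "fingers": -1}, {"delta_pos": [48, 4, -2], "roll": 0, "fingers": -1}, {"delta_pos": [56, 4, -2], "roll": 0, "fingers": -1}, {"delta_pos": [60, 4, -2], "roll": 0, "fingers": -1}])

```text
time_s: 1.8
ee_pos: [0.5757, 0.1178, 0.0779]
tcp_rot: [-179.9, -0.0, 100.2]
force: [0.0, -3.0, 1.6]
grip_width: 0.0003
grasp_force: 0.9
```

Emit:
send_rows(series=[{"delta_pos": [5, -2, 0], "roll": 0, "fingers": -1}, {"delta_pos": [10, -3, 0], "roll": 0, "fingers": -1}, {"delta_pos": [14, -3, 0], "roll": 0, "fingers": -1}, {"delta_pos": [18, -3, 0], "roll": 0, "fingers": -1}, {"delta_pos": [20, -3, 0], "roll": 0, "fingers": -1}, {"delta_pos": [22, -3, 0], "roll": 0, "fingers": -1}, {"delta_pos": [24, -3, 0], "roll": 0, "fingers": -1}, {"delta_pos": [26, -3, 0], "roll": 0, "fingers": -1}])

```text
time_s: 2.6
ee_pos: [0.5684, 0.1413, 0.078]
tcp_rot: [-179.9, 0.0, 100.1]
force: [-0.3, -2.6, -0.8]
grip_width: -0.0002
grasp_force: 1.4
```

Emit:
send_rows(series=[{"delta_pos": [1.5, 0, 0], "roll": 0, "fingers": -1}, {"delta_pos": [3, 0, 0], "roll": 0, "fingers": -1}, {"delta_pos": [4, 0, 0], "roll": 0, "fingers": -1}, {"delta_pos": [5, 0, 0], "roll": 0, "fingers": -1}, {"delta_pos": [6, 0, 0], "roll": 0, "fingers": -1}, {"delta_pos": [7, 0, 0], "roll": 0, "fingers": -1}, {"delta_pos": [8, 0, 0], "roll": 0, "fingers": -1}, {"delta_pos": [8, 0, 0], "roll": 0, "fingers": -1}])

```text
time_s: 3.4
ee_pos: [0.5674, 0.1469, 0.078]
tcp_rot: [-179.9, 0.3, 100.2]
force: [-0.1, -12.2, 0.4]
grip_width: 0.0001
grasp_force: 6.1
```

Emit:
send_rows(series=[{"delta_pos": [1, 0, 0], "roll": 0, "fingers": -1}, {"delta_pos": [2, 0, 0], "roll": 0, "fingers": -1}, {"delta_pos": [3, 0, 0], "roll": 0, "fingers": -1}, {"delta_pos": [3, 0, 0], "roll": 0, "fingers": -1}, {"delta_pos": [4, 0, 0], "roll": 0, "fingers": -1}, {"delta_pos": [4, 0, 0], "roll": 0, "fingers": -1}, {"delta_pos": [4, 0, 0], "roll": 0, "fingers": -1}, {"delta_pos": [4, 0, 0], "roll": 0, "fingers": -1}])

```text
time_s: 4.2
ee_pos: [0.5674, 0.147, 0.0781]
tcp_rot: [-179.9, 0.6, 100.3]
force: [1.9, -23.8, 0.2]
grip_width: 0.0001
grasp_force: 12.3
```

Emit:
send_rows(series=[{"delta_pos": [-10, 0, 0], "roll": 0, "fingers": -1}, {"delta_pos": [-20, 0, -10], "roll": 0, "fingers": -1}, {"delta_pos": [-30, 0, -50], "roll": 0, "fingers": -1}, {"delta_pos": [-40, 0, -95], "roll": 0, "fingers": -1}, {"delta_pos": [-55, 0, -135], "roll": 0, "fingers": -1}, {"delta_pos": [-70, 0, -160], "roll": 0, "fingers": -1}, {"delta_pos": [-70, 0, -170], "roll": 0, "fingers": -1}, {"delta_pos": [-70, 0, -170], "roll": 0, "fingers": -1}])

```text
time_s: 5.0
ee_pos: [0.5802, 0.0854, 0.2507]
tcp_rot: [179.7, -0.1, 100.1]
force: [-0.2, 0.1, -0.4]
grip_width: 0.0003
grasp_force: 0.0
```

Run:
```python
from h import *
s=read_state(); T=pose('wrist',s); np.save('T1.npy',T); print(s['ee_pos'],s['tcp_rot'],s['force'],s['grip_width'],s['joint_vel'].round(2))
w=save('wrist','w1'); d=save('side','s2')
cv2.imwrite('pics/v2.png',np.hstack([cv2.resize(w,(400,300)),cv2.resize(d[110:230,190:350],(400,300))])[:,:,::-1])
```

```text
[0.58022592 0.08543682 0.2507495 ] [ 1.79737979e+02 -5.12112951e-02  1.00110340e+02] [-0.23902489  0.14280613 -0.44182051] 0.00027230888858865065 [ 0.61  1.92  3.32 -0.06 -0.91  0.07]
```

View pics/v2.png

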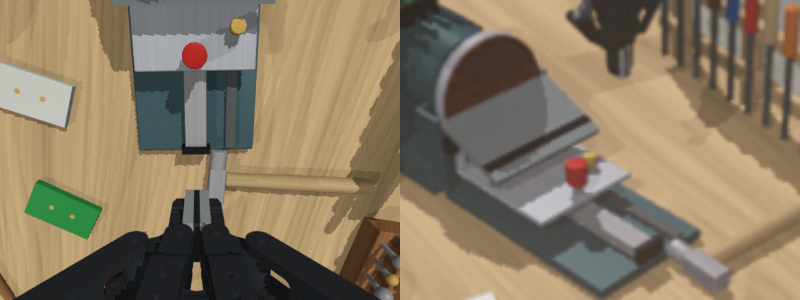

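Emit:
send_rows(series=[{"delta_pos": [-41, -21, 0], "roll": 0.144, "fingers": 1}, {"delta_pos": [-82, -42, 0], "roll": 0.288, "fingers": 1}, {"delta_pos": [-124, -62, 0], "roll": 0.432, "fingers": 1}, {"delta_pos": [-165, -83, 0], "roll": 0.576, "fingers": 1}, {"delta_pos": [-206, -104, 0], "roll": 0.72, "fingers": 1}, {"delta_pos": [-248, -125, 0], "roll": 0.864, "fingers": 1}, {"delta_pos": [-289, -145, 0], "roll": 1.008, "fingers": 1}, {"delta_pos": [-330, -166, 0], "roll": 1.152, "fingers": 1}])

```text
time_s: 5.9
ee_pos: [0.4722, -0.2693, 0.2454]
tcp_rot: [-179.7, 0.1, 33.9]
force: [1.2, -0.3, 0.0]
grip_width: 0.0858
grasp_force: 0.0
```

Run:
```python
from h import *
import time
s=read_state(); print(s['ee_pos'],s['tcp_rot'],s['joint_vel'].round(1))
save('wrist','w2a'); save('wrist','w2b'); save('wrist','w2c'); 
s=read_state(); T=pose('wrist',s); np.save('T2.npy',T); print(s['ee_pos'],s['tcp_rot'],s['joint_vel'].round(1))
w=save('wrist','w2')
d=save('side','s3'); cv2.imwrite('pics/s3c.png',cv2.resize(d[95:215,165:325],None,fx=4,fy=4,interpolation=cv2.INTER_CUBIC)[:,:,::-1])
print(px2w('wrist',[(311,76)],.094,np.load('T1.npy')),px2w('side',[(260.4,174)],.094))
```

```text
[ 0.47219155 -0.26934763  0.2453781 ] [-1.79747044e+02  6.87125620e-02  3.38538371e+01] [-47.5   9.8  -9.7   0.2  -0.2  34.6]
[ 0.47198783 -0.27025365  0.24540276] [-1.79743163e+02  9.59536076e-02  3.39403953e+01] [ 3.  -0.7  0.4  1.4  0.5 -0.6]
[[0.56251584 0.17957611 0.094     ]] [[0.56453758 0.17283032 0.094     ]]
```

View pics/w2.png

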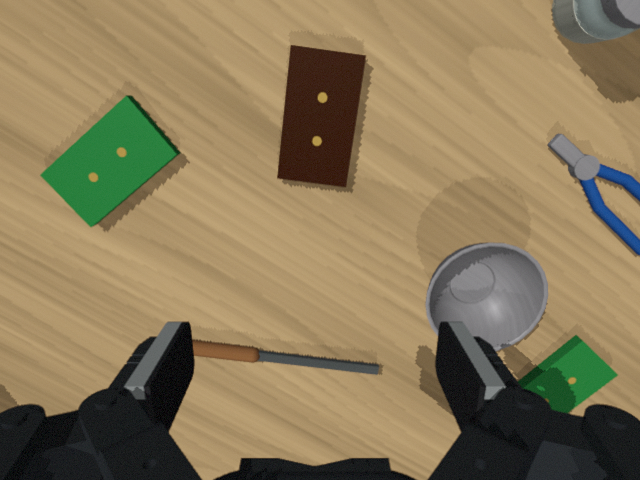

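View pics/s3c.png

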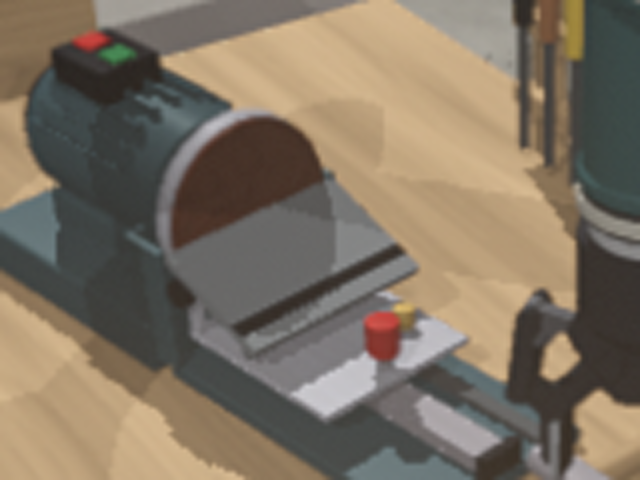

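Run:
```python
from h import *
from scipy.optimize import least_squares
T=np.load('T2.npy')
P=px2w('wrist',[(291,45),(365,56),(347,187),(278,178)],.012,T); D=px2w('wrist',[(322,97),(317,141)],.012,T)
c=P.mean(0); u=(P[0]+P[1]-P[2]-P[3])/2; print('plaque',c,D.mean(0),np.degrees(np.arctan2(u[1],u[0])),np.linalg.norm(u),np.linalg.norm(P[1]-P[0]),np.linalg.norm(P[2]-P[3]))
obs=np.array([(208,157),(246.8,138),(269.3,161.3),(226.5,181.8),(260.5,174.3)])
def model(p):
    x,y,a,t=p; ex=np.array([np.cos(a),np.sin(a),0]); n=np.array([-ex[1],ex[0],0])
    o=np.array([x,y,.125]); d=-n*np.cos(t)-np.array([0,0,np.sin(t)]); k=o-.152*n; k[2]=.094
    return [o-.085*ex,o+.085*ex,o+.085*ex+.11*d,o-.085*ex+.11*d,k],o
T1=np.load('T1.npy')
def res(p): 
    C=model(p)[0]; return np.r_[(w2px('side',C)-obs).ravel(),(w2px('wrist',[C[4]],T1)-[[311,76]]).ravel()*.3]
r=least_squares(res,[.53,.32,.177,.385]); print(r.x,np.degrees(r.x[2:]),r.fun.round(1),model(r.x))
```

```text
plaque [ 0.52752996 -0.23730741  0.012     ] [ 0.52740662 -0.23683067  0.012     ] 27.2894428421454 0.10923361196414605 0.060865665631351276 0.06214334014748851
[0.5372919  0.32742144 0.1762199  0.44533167] [10.09665638 25.51562539] [-2.  -0.2  1.2 -0.3 -0.5 -0.2  0.9  0.3 -1.1 -1.   0.5  1. ] ([array([0.45360826, 0.31252016, 0.125     ]), array([0.62097554, 0.34232273, 0.125     ]), array([0.63837875, 0.24458865, 0.0776167 ]), array([0.47101147, 0.21478607, 0.0776167 ]), array([0.56393891, 0.17777541, 0.094     ])], array([0.5372919 , 0.32742144, 0.125     ]))
```

Emit:
send_rows(series=[{"delta_pos": [30, 2, 0], "roll": 0.06, "fingers": 1}, {"delta_pos": [65, 3, 20], "roll": 0.116, "fingers": 1}, {"delta_pos": [65, 3, 65], "roll": 0.116, "fingers": 1}, {"delta_pos": [65, 3, 110], "roll": 0.116, "fingers": 1}, {"delta_pos": [65, 3, 155], "roll": 0.116, "fingers": 1}, {"delta_pos": [65, 3, 200], "roll": 0.116, "fingers": 1}, {"delta_pos": [65, 3, 215], "roll": 0.116, "fingers": 1}, {"delta_pos": [65, 3, 215], "roll": 0.116, "fingers": 1}])

```text
time_s: 6.95
ee_pos: [0.5269, -0.2324, 0.03]
tcp_rot: [-179.6, 0.2, 27.6]
force: [-1.0, -0.2, 1.1]
grip_width: 0.0853
grasp_force: 0.0
```

Run:
```python
from h import *
w=save('wrist','w3a')
for i in range(2): save('side','x')
s=read_state(); print(s['ee_pos'],s['tcp_rot'],s['joint_vel'].round(1)); w=save('wrist','w3')
```

```text
[ 0.53146324 -0.23568801  0.03570999] [ 1.79817378e+02 -1.41128141e-01  2.75520142e+01] [-0.5 -1.  -0.8  0.  -0.1  0.1]
```

View pics/w3.png

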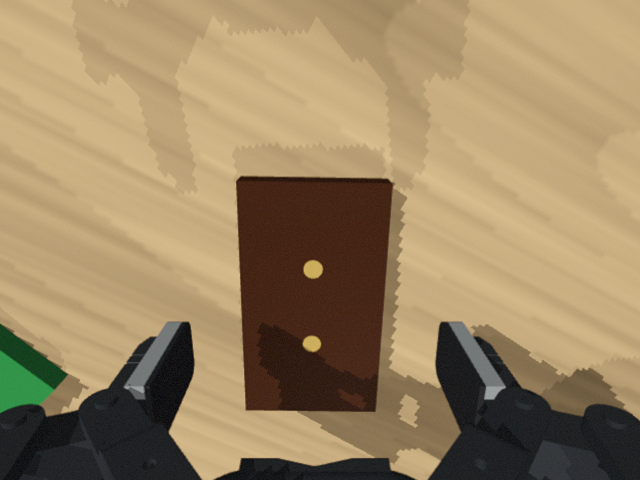

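Emit:
send_rows(series=[{"delta_pos": [-4, 0, 10], "roll": 0, "fingers": 1}, {"delta_pos": [-4, 0, 20], "roll": 0, "fingers": 1}, {"delta_pos": [-4, 0, 28], "roll": 0, "fingers": 1}, {"delta_pos": [-4, 0, 33], "roll": 0, "fingers": 1}, {"delta_pos": [-4, 0, 34], "roll": 0, "fingers": 1}, {"delta_pos": [-4, 0, 34], "roll": 0, "fingers": 1}, {"delta_pos": [-4, 0, 34], "roll": 0, "fingers": 1}, {"delta_pos": [-4, 0, 34], "roll": 0, "fingers": 1}])

```text
time_s: 7.95
ee_pos: [0.526, -0.2373, -0.0004]
tcp_rot: [180.0, -0.0, 27.5]
force: [-0.5, 0.2, -0.3]
grip_width: 0.0855
grasp_force: 0.0
```

Emit:
send_rows(series=[{"delta_pos": [0, 0, 0], "roll": 0, "fingers": 0.2}, {"delta_pos": [0, 0, 0], "roll": 0, "fingers": 0.2}, {"delta_pos": [0, 0, 0], "roll": 0, "fingers": 0.2}, {"delta_pos": [0, 0, 0], "roll": 0, "fingers": 0.2}, {"delta_pos": [0, 0, 0], "roll": 0, "fingers": 0.2}, {"delta_pos": [0, 0, 0], "roll": 0, "fingers": 0.2}, {"delta_pos": [0, 0, 0], "roll": 0, "fingers": 0.2}, {"delta_pos": [0, 0, 0], "roll": 0, "fingers": 0.2}])

```text
time_s: 8.75
ee_pos: [0.5264, -0.2375, 0.0001]
tcp_rot: [179.9, -0.1, 27.5]
force: [0.0, -0.4, 6.5]
grip_width: 0.06
grasp_force: 65.2
```

Run:
```python
from h import *
s=read_state(); print(s['ee_pos'],s['tcp_rot'],s['force'],s['grasp_force'],s['grip_width'])
w=save('wrist','w4')
d=save('side','s4')
a=d[220:320,270:390]
cv2.imwrite('pics/v4.png',np.hstack([cv2.resize(w[150:,100:540],(400,300)),cv2.resize(a,(360,300),interpolation=cv2.INTER_CUBIC)])[:,:,::-1])
```

```text
[ 5.26422223e-01 -2.37539269e-01  8.05215404e-05] [ 1.79930466e+02 -5.10382559e-02  2.74903748e+01] [ 0.00941206 -0.43153899  6.5107364 ] 65.15899658203125 0.06002537343076889
```

View pics/v4.png

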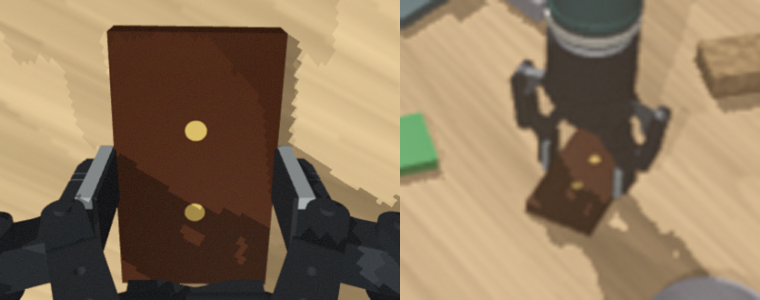

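Emit:
send_rows(series=[{"delta_pos": [0, 0, -20], "roll": 0, "fingers": 0.2}, {"delta_pos": [0, 0, -60], "roll": 0, "fingers": 0.2}, {"delta_pos": [0, 0, -105], "roll": -0.1, "fingers": 0.2}, {"delta_pos": [12, -21, -145], "roll": -0.22, "fingers": 0.2}, {"delta_pos": [30, -52, -175], "roll": -0.34, "fingers": 0.2}, {"delta_pos": [50, -86, -190], "roll": -0.46, "fingers": 0.2}, {"delta_pos": [70, -121, -200], "roll": -0.58, "fingers": 0.2}, {"delta_pos": [90, -156, -200], "roll": -0.7, "fingers": 0.2}])

```text
time_s: 9.65
ee_pos: [0.5342, -0.056, 0.201]
tcp_rot: [179.8, -0.0, 67.8]
force: [0.8, 0.1, -0.4]
grip_width: 0.06
grasp_force: 65.0
```

Run:
```python
from h import *
for i in range(4): save('wrist','w5')
s=read_state(); print(s['time_s'],s['ee_pos'],s['tcp_rot'],s['grasp_force'],s['grip_width'],s['force'])
T=np.linalg.inv(np.array(calibration('wrist')['mount']))
# plaque in tool frame: detect brass dots and dark front edge
im=read_camera('wrist'); 
for nm,img in(('w4',cv2.imread('pics/w4.png')[:,:,::-1]),('w5',im)):
    hsv=cv2.cvtColor(np.ascontiguousarray(img),cv2.COLOR_RGB2HSV)
    m=((img[...,0].astype(int)>130)&(img[...,2]<110)&(hsv[...,1]>110)).astype(np.uint8)
    n,l,st,c=cv2.connectedComponentsWithStats(m)
    print(nm,[(c[i].round(1).tolist(),int(st[i,4])) for i in range(1,n) if 60<st[i,4]<900 and 200<c[i][0]<430])
    g=img[:,:,:].astype(int)
    for x in(250,315,385):
        col=g[:,x,0]; dark=np.where((col<100))[0]; r=[k for k in range(100,300) if g[k:k+12,x,0].max()<105]
        print(x,r[:1])
```

```text
9.85 [ 0.53288805 -0.05637232  0.19855464] [-1.79935792e+02  4.28832126e-02  6.76888192e+01] 64.95910406112671 0.05983848874806138 [ 0.09906167 -1.03395516 -1.04465361]
w4 [([315.1, 293.5], 444), ([313.9, 382.9], 318)]
250 [178]
315 [179]
385 [180]
w5 [([315.1, 293.4], 448), ([203.2, 313.6], 66), ([313.7, 383.0], 351)]
250 [100]
315 [179]
385 [180]
```

Emit:
send_rows(series=[{"delta_pos": [40, -14, 0], "roll": -0.1, "fingers": 0.2}, {"delta_pos": [84, -30, 0], "roll": -0.2, "fingers": 0.2}, {"delta_pos": [128, -46, 0], "roll": -0.32, "fingers": 0.2}, {"delta_pos": [172, -61, 0], "roll": -0.44, "fingers": 0.2}, {"delta_pos": [216, -77, 0], "roll": -0.565, "fingers": 0.2}, {"delta_pos": [255, -91, 5], "roll": -0.565, "fingers": 0.2}, {"delta_pos": [282, -100, 15], "roll": -0.565, "fingers": 0.2}, {"delta_pos": [295, -105, 25], "roll": -0.565, "fingers": 0.2}])

```text
time_s: 10.7
ee_pos: [0.5495, 0.2565, 0.1734]
tcp_rot: [-180.0, -0.0, 100.0]
force: [0.0, -0.9, -1.3]
grip_width: 0.0599
grasp_force: 65.0
```

Run:
```python
from h import *
for i in range(3): save('wrist','w6')
s=read_state(); print(s['time_s'],s['ee_pos'],s['tcp_rot'],s['grasp_force'],s['force'])
M=np.array(calibration('wrist')['mount'])
# tool-frame: plane z_tool=-.012 ; use px2w with T=M
print(px2w('wrist',[(315.1,293.5),(313.9,382.9),(221,181),(416,183)],-.012,M))
# rest/disc/knob: find red knob and disc boundary in side & wrist
im=read_camera('side').astype(int); m=((im[...,0]>140)&(im[...,1]<60)&(im[...,2]<60)).astype(np.uint8)
n,l,st,c=cv2.connectedComponentsWithStats(m); print([(st[i].tolist()) for i in range(1,n) if st[i,4]>30])
```

```text
10.85 [0.54811691 0.25408736 0.17234094] [-1.79788871e+02  9.77159193e-02  9.99604375e+01] 64.95441198348999 [-0.55563514 -0.28249353 -0.41916588]
[[ 0.01870607  0.00066813 -0.012     ]
 [-0.01739363  0.0002882  -0.012     ]
 [ 0.05717768 -0.02865987 -0.012     ]
 [ 0.05660228  0.03205707 -0.012     ]]
[[528, 305, 50, 41, 841], [526, 340, 51, 22, 343], [509, 349, 9, 17, 94]]
```

Emit:
send_rows(series=[{"delta_pos": [0, 0, 8], "roll": 0, "fingers": 0.2}, {"delta_pos": [0, 0, 18], "roll": 0, "fingers": 0.2}, {"delta_pos": [0, 0, 28], "roll": 0, "fingers": 0.2}, {"delta_pos": [0, 0, 36], "roll": 0, "fingers": 0.2}, {"delta_pos": [0, 0, 42], "roll": 0, "fingers": 0.2}, {"delta_pos": [0, 0, 46], "roll": 0, "fingers": 0.2}, {"delta_pos": [0, 0, 49], "roll": 0, "fingers": 0.2}, {"delta_pos": [0, 0, 50], "roll": 0, "fingers": 0.2}])

```text
time_s: 11.7
ee_pos: [0.5488, 0.2556, 0.124]
tcp_rot: [-180.0, 0.0, 100.0]
force: [0.4, -0.5, -1.2]
grip_width: 0.0599
grasp_force: 65.0
```

Now press down slowly.

Emit:
send_rows(series=[{"delta_pos": [0, 0, 1], "roll": 0, "fingers": 0.2}, {"delta_pos": [0, 0, 2], "roll": 0, "fingers": 0.2}, {"delta_pos": [0, 0, 3], "roll": 0, "fingers": 0.2}, {"delta_pos": [0, 0, 4], "roll": 0, "fingers": 0.2}, {"delta_pos": [0, 0, 5], "roll": 0, "fingers": 0.2}, {"delta_pos": [0, 0, 6], "roll": 0, "fingers": 0.2}, {"delta_pos": [0, 0, 7], "roll": 0, "fingers": 0.2}, {"delta_pos": [0, 0, 8], "roll": 0, "fingers": 0.2}])

```text
time_s: 12.5
ee_pos: [0.5493, 0.2554, 0.1175]
tcp_rot: [180.0, 0.0, 100.0]
force: [-3.3, -3.0, 8.4]
grip_width: 0.0601
grasp_force: 65.9
```

Emit:
send_rows(series=[{"delta_pos": [0, 0, 1], "roll": 0, "fingers": 0.2}, {"delta_pos": [0, 0, 2], "roll": 0, "fingers": 0.2}, {"delta_pos": [0, 0, 3], "roll": 0, "fingers": 0.2}, {"delta_pos": [0, 0, 4], "roll": 0, "fingers": 0.2}, {"delta_pos": [0, 0, 5], "roll": 0, "fingers": 0.2}, {"delta_pos": [0, 0, 6], "roll": 0, "fingers": 0.2}, {"delta_pos": [0, 0, 7], "roll": 0, "fingers": 0.2}, {"delta_pos": [0, 0, 8], "roll": 0, "fingers": 0.2}])

```text
time_s: 13.3
ee_pos: [0.5502, 0.2547, 0.1101]
tcp_rot: [179.8, 0.1, 100.0]
force: [-0.9, -5.2, 8.4]
grip_width: 0.0599
grasp_force: 67.4
```

```bash
cat >> h.py <<'E'
def dots(img):
    hsv=cv2.cvtColor(np.ascontiguousarray(img),cv2.COLOR_RGB2HSV)
    m=((img[...,0].astype(int)>110)&(img[...,2]<110)&(hsv[...,1]>100)).astype(np.uint8)
    n,l,st,c=cv2.connectedComponentsWithStats(m)
    return [(c[i].round(1).tolist(),int(st[i,4])) for i in range(1,n) if 60<st[i,4]<900 and 280<c[i][0]<350]
def look(f):
    im=save('wrist',f); s=read_state(); print(s['time_s'],s['ee_pos'].round(4),s['tcp_rot'].round(2),s['force'].round(1),s['wrist_torque'].round(2),s['grasp_force'],dots(im))
    # tilt prediction: dots at +-18 mm from centre .7mm, pivot at tool z=-q
    M=np.array(calibration('wrist')['mount']); q=.008
    for t in np.radians([0,5,10,15,20,25,30]):
        P=[]
        for x in(.0187,-.0174):
            v=np.array([x,-(.012-q)]); P.append([v[0]*np.cos(t)+v[1]*np.sin(t),0.0005,-q-v[0]*np.sin(t)+v[1]*np.cos(t)])
        print(round(np.degrees(t)),w2px('wrist',P,M).round(0).tolist(),end=' ')
E
python3 -c "
from h import *
look('w7')"
```

```text
13.35 [0.5501 0.2546 0.1099] [1.7987e+02 7.0000e-02 9.9970e+01] [ 0.  -4.6  7.4] [-0.39  0.09  0.02] 67.38237977027893 [([314.3, 298.1], 390), ([314.4, 376.2], 117)]
0 [[315.0, 294.0], [314.0, 383.0]] 5 [[315.0, 297.0], [314.0, 381.0]] 10 [[315.0, 300.0], [314.0, 379.0]] 15 [[315.0, 304.0], [314.0, 376.0]] 20 [[315.0, 309.0], [314.0, 373.0]] 25 [[315.0, 313.0], [314.0, 370.0]] 30 [[315.0, 318.0], [314.0, 367.0]]
```

Emit:
send_rows(series=[{"delta_pos": [0, 0, 1.5], "roll": 0, "fingers": 0.2}, {"delta_pos": [0, 0, 3], "roll": 0, "fingers": 0.2}, {"delta_pos": [0, 0, 4.5], "roll": 0, "fingers": 0.2}, {"delta_pos": [0, 0, 6], "roll": 0, "fingers": 0.2}, {"delta_pos": [0, 0, 7], "roll": 0, "fingers": 0.2}, {"delta_pos": [0, 0, 8], "roll": 0, "fingers": 0.2}, {"delta_pos": [0, 0, 9], "roll": 0, "fingers": 0.2}, {"delta_pos": [0, 0, 10], "roll": 0, "fingers": 0.2}])

```text
time_s: 14.15
ee_pos: [0.5503, 0.2548, 0.0999]
tcp_rot: [179.8, 0.1, 100.0]
force: [0.1, -5.8, 9.1]
grip_width: 0.0596
grasp_force: 68.8
```

```bash
python3 -c "
from h import *
look('w8')"
```

```text
14.2 [0.5504 0.2548 0.0999] [1.7984e+02 6.0000e-02 9.9970e+01] [-0.1 -6.3  7.9] [-0.3   0.13  0.06] 68.69885444641113 [([314.4, 303.2], 348), ([314.6, 369.5], 260)]
0 [[315.0, 294.0], [314.0, 383.0]] 5 [[315.0, 297.0], [314.0, 381.0]] 10 [[315.0, 300.0], [314.0, 379.0]] 15 [[315.0, 304.0], [314.0, 376.0]] 20 [[315.0, 309.0], [314.0, 373.0]] 25 [[315.0, 313.0], [314.0, 370.0]] 30 [[315.0, 318.0], [314.0, 367.0]]
```

Emit:
send_rows(series=[{"delta_pos": [0, 0, 0.5], "roll": 0, "fingers": 0.2}, {"delta_pos": [0, 0, 1], "roll": 0, "fingers": 0.2}, {"delta_pos": [0, 0, 1.5], "roll": 0, "fingers": 0.2}, {"delta_pos": [0, 0, 2], "roll": 0, "fingers": 0.2}, {"delta_pos": [0, 0, 2.5], "roll": 0, "fingers": 0.2}, {"delta_pos": [0, 0, 3], "roll": 0, "fingers": 0.2}, {"delta_pos": [0, 0, 3.5], "roll": 0, "fingers": 0.2}, {"delta_pos": [0, 0, 4], "roll": 0, "fingers": 0.2}])

```text
time_s: 15.0
ee_pos: [0.5504, 0.255, 0.0972]
tcp_rot: [179.8, 0.0, 100.0]
force: [-3.8, -6.0, 15.0]
grip_width: 0.0599
grasp_force: 69.7
```

```bash
python3 -c "
from h import *
look('w9')"
```

```text
15.05 [0.5504 0.255  0.0972] [1.7983e+02 5.0000e-02 9.9980e+01] [-3.3 -5.3 12.9] [-0.38  0.48  0.12] 69.45717573165894 [([314.5, 304.9], 334), ([314.5, 367.4], 253)]
0 [[315.0, 294.0], [314.0, 383.0]] 5 [[315.0, 297.0], [314.0, 381.0]] 10 [[315.0, 300.0], [314.0, 379.0]] 15 [[315.0, 304.0], [314.0, 376.0]] 20 [[315.0, 309.0], [314.0, 373.0]] 25 [[315.0, 313.0], [314.0, 370.0]] 30 [[315.0, 318.0], [314.0, 367.0]]
```

Emit:
send_rows(series=[{"delta_pos": [0, 0, 0.5], "roll": 0, "fingers": 0.2}, {"delta_pos": [0, 0, 1], "roll": 0, "fingers": 0.2}, {"delta_pos": [0, 0, 1.5], "roll": 0, "fingers": 0.2}, {"delta_pos": [0, 0, 2], "roll": 0, "fingers": 0.2}, {"delta_pos": [0, 0, 2.5], "roll": 0, "fingers": 0.2}, {"delta_pos": [0, 0, 3], "roll": 0, "fingers": 0.2}, {"delta_pos": [0, 0, 3], "roll": 0, "fingers": 0.2}, {"delta_pos": [0, 0, 3], "roll": 0, "fingers": 0.2}])

```text
time_s: 15.85
ee_pos: [0.5506, 0.2549, 0.097]
tcp_rot: [179.8, 0.1, 100.0]
force: [-7.7, -8.7, 27.5]
grip_width: 0.0599
grasp_force: 71.3
```

```bash
python3 -c "
from h import *
look('w10')"
```

```text
15.9 [0.5506 0.255  0.097 ] [1.7982e+02 5.0000e-02 9.9970e+01] [-7.5 -7.8 27.6] [-1.01  1.8   0.01] 71.34718537330627 [([314.2, 304.9], 337), ([314.6, 367.5], 251)]
0 [[315.0, 294.0], [314.0, 383.0]] 5 [[315.0, 297.0], [314.0, 381.0]] 10 [[315.0, 300.0], [314.0, 379.0]] 15 [[315.0, 304.0], [314.0, 376.0]] 20 [[315.0, 309.0], [314.0, 373.0]] 25 [[315.0, 313.0], [314.0, 370.0]] 30 [[315.0, 318.0], [314.0, 367.0]]
```

Emit:
send_rows(series=[{"delta_pos": [0, 0, -1], "roll": 0, "fingers": 0.2}, {"delta_pos": [0, 0, -2.5], "roll": 0, "fingers": 0.2}, {"delta_pos": [2, 0, -3.3], "roll": 0, "fingers": 0.2}, {"delta_pos": [4, 0, -4.1], "roll": 0, "fingers": 0.2}, {"delta_pos": [6, 0, -4.9], "roll": 0, "fingers": 0.2}, {"delta_pos": [8, 0, -5.7], "roll": 0, "fingers": 0.2}, {"delta_pos": [10, 0, -6.5], "roll": 0, "fingers": 0.2}, {"delta_pos": [10, 0, -6.5], "roll": 0, "fingers": 0.2}])

```text
time_s: 16.7
ee_pos: [0.55, 0.2633, 0.1006]
tcp_rot: [179.7, 0.2, 100.0]
force: [2.2, -10.6, 11.2]
grip_width: 0.0599
grasp_force: 69.6
```

Run:
```python
from h import *
look('w11'); print()
for f in('w4','w6','w9','w10','w11'):
    g=cv2.imread(f'pics/{f}.png').astype(int)
    print(f,dots(g[...,::-1].astype(np.uint8)),[ (x,[k for k in range(100,300) if g[k:k+10,x,2].max()<115][:1]) for x in(260,290,315,345,370)])
```

```text
16.75 [0.55   0.2633 0.1006] [179.73   0.21 100.02] [  1.9 -11.1  11.3] [-1.27  0.05  0.27] 69.58621859550476 [([314.8, 367.5], 232), ([328.6, 450.5], 151)]
0 [[315.0, 294.0], [314.0, 383.0]] 5 [[315.0, 297.0], [314.0, 381.0]] 10 [[315.0, 300.0], [314.0, 379.0]] 15 [[315.0, 304.0], [314.0, 376.0]] 20 [[315.0, 309.0], [314.0, 373.0]] 25 [[315.0, 313.0], [314.0, 370.0]] 30 [[315.0, 318.0], [314.0, 367.0]] 
w4 [([315.0, 293.5], 462), ([313.8, 382.9], 337)] [(260, [179]), (290, [179]), (315, [179]), (345, [179]), (370, [180])]
w6 [([315.0, 293.4], 461), ([313.7, 382.8], 103)] [(260, [139]), (290, [177]), (315, [178]), (345, [178]), (370, [152])]
w9 [([314.5, 304.9], 334), ([314.5, 367.4], 253)] [(260, [258]), (290, [257]), (315, [256]), (345, [254]), (370, [253])]
w10 [([314.2, 304.9], 337), ([314.6, 367.5], 251)] [(260, [258]), (290, [257]), (315, [256]), (345, [255]), (370, [253])]
w11 [([314.8, 367.5], 232), ([328.6, 450.5], 151)] [(260, [273]), (290, [272]), (315, [271]), (345, [269]), (370, [268])]
```

Emit:
send_rows(series=[{"delta_pos": [1, 0, -0.4], "roll": 0, "fingers": 0.2}, {"delta_pos": [2, 0, -0.8], "roll": 0, "fingers": 0.2}, {"delta_pos": [3, 0, -1.2], "roll": 0, "fingers": 0.2}, {"delta_pos": [4, 0, -1.6], "roll": 0, "fingers": 0.2}, {"delta_pos": [5, 0, -2.0], "roll": 0, "fingers": 0.2}, {"delta_pos": [6, 0, -2.4], "roll": 0, "fingers": 0.2}, {"delta_pos": [6, 0, -2.4], "roll": 0, "fingers": 0.2}, {"delta_pos": [6, 0, -2.4], "roll": 0, "fingers": 0.2}])

```text
time_s: 17.55
ee_pos: [0.5495, 0.2659, 0.1017]
tcp_rot: [179.8, 0.5, 100.1]
force: [5.8, -19.5, 7.6]
grip_width: 0.0598
grasp_force: 69.1
```

Run:
```python
from h import *
look('w12'); print()
for f in('w4','w10','w12'):
    g=cv2.imread(f'pics/{f}.png'); 
    for y in (240,260,280,295,305,315,340): pass
    print(f,[(r,g[r,315,::-1].tolist()) for r in range(170,400,8)])
```

```text
17.6 [0.5495 0.2659 0.1017] [179.77   0.52 100.06] [  6.9 -20.2   7.2] [-2.58 -0.78  0.22] 69.14049625396729 [([314.9, 367.7], 223), ([325.4, 452.6], 162)]
0 [[315.0, 294.0], [314.0, 383.0]] 5 [[315.0, 297.0], [314.0, 381.0]] 10 [[315.0, 300.0], [314.0, 379.0]] 15 [[315.0, 304.0], [314.0, 376.0]] 20 [[315.0, 309.0], [314.0, 373.0]] 25 [[315.0, 313.0], [314.0, 370.0]] 30 [[315.0, 318.0], [314.0, 367.0]] 
w4 [(170, [205, 177, 132]), (178, [170, 142, 103]), (186, [70, 33, 25]), (194, [74, 35, 17]), (202, [78, 41, 28]), (210, [76, 41, 21]), (218, [81, 45, 29]), (226, [80, 45, 28]), (234, [81, 46, 29]), (242, [74, 38, 20]), (250, [78, 39, 20]), (258, [80, 45, 27]), (266, [79, 43, 24]), (274, [80, 45, 29]), (282, [119, 90, 44]), (290, [219, 189, 105]), (298, [218, 187, 103]), (306, [79, 40, 22]), (314, [78, 39, 17]), (322, [78, 44, 23]), (330, [79, 42, 19]), (338, [81, 45, 25]), (346, [81, 45, 29]), (354, [81, 44, 22]), (362, [84, 48, 30]), (370, [80, 45, 30]), (378, [168, 140, 71]), (386, [164, 138, 72]), (394, [56, 34, 24])]
w10 [(170, [196, 199, 204]), (178, [194, 198, 201]), (186, [185
[... 544 characters left out ...]
40, 24]), (394, [71, 35, 18])]
w12 [(170, [178, 180, 184]), (178, [174, 177, 180]), (186, [176, 179, 182]), (194, [175, 178, 181]), (202, [175, 179, 183]), (210, [175, 179, 183]), (218, [176, 180, 183]), (226, [174, 176, 180]), (234, [172, 175, 178]), (242, [175, 178, 183]), (250, [177, 179, 183]), (258, [178, 181, 185]), (266, [179, 182, 188]), (274, [180, 183, 187]), (282, [176, 180, 183]), (290, [177, 179, 183]), (298, [100, 50, 35]), (306, [100, 50, 35]), (314, [99, 50, 32]), (322, [99, 52, 34]), (330, [101, 54, 34]), (338, [101, 50, 36]), (346, [63, 35, 27]), (354, [48, 24, 21]), (362, [142, 117, 60]), (370, [191, 163, 85]), (378, [64, 37, 24]), (386, [61, 30, 16]), (394, [65, 37, 22])]
```

Run:
```python
from h import *
M=np.array(calibration('wrist')['mount']); n=np.array([-.1746,.9846,0])
for f,p,r in(('w10',[.5506,.255,.097],179.82),('w11',[.55,.2633,.1006],179.73),('w12',[.5495,.2659,.1017],179.77)):
    T=np.eye(4);T[:3,:3]=Ro.from_euler('xyz',[r,0.1,100],degrees=True).as_matrix();T[:3,3]=p;T=T@M
    g=cv2.imread(f'pics/{f}.png').astype(int)[:,315,::-1]
    br=[k for k in range(150,360) if abs(g[k+0]-g[k-6]).sum()>50 ]
    tr=[k for k in range(150,360) if 95<g[k,0]<125 and g[k,1]<80]
    a,b=min(tr),max(tr); P=px2w('wrist',[(315,a),(315,b+1)],.205,T)
    print(f,a,b+1,'cam',T[:3,3].round(4),P.round(4).tolist(),'n-dist to TCP',((P-np.array(p))@n).round(4))
```

```text
w10 190 257 cam [0.5361 0.3356 0.2401] [[0.5376, 0.3284, 0.205], [0.5386, 0.3225, 0.205]] n-dist to TCP [0.0745 0.0685]
w11 271 323 cam [0.5353 0.3438 0.2437] [[0.5384, 0.3279, 0.205], [0.5394, 0.3222, 0.205]] n-dist to TCP [0.0657 0.0599]
w12 297 345 cam [0.5349 0.3464 0.2448] [[0.5386, 0.3272, 0.205], [0.5396, 0.3216, 0.205]] n-dist to TCP [0.0623 0.0566]
```

Run:
```python
from h import *
from scipy.optimize import fsolve
M=np.array(calibration('wrist')['mount'])
for h in(0,.003,.006,.009,.013): print(h,'closed',w2px('wrist',[[.011,-.031,-h],[.011,.031,-h]],M).round(0).tolist(),'open',w2px('wrist',[[.011,-.0425,-h],[.011,.0425,-h]],M).round(0).tolist())
for f,o in(('w8',(303.2,369.5)),('w9',(304.9,367.4)),('w10',(304.9,367.5))):
    def F(p):
        t,q=p; P=[]
        for x in(.0187,-.0174):
            v=np.array([x,-(.012-q)]); P.append([v[0]*np.cos(t)+v[1]*np.sin(t),.0003,-q-v[0]*np.sin(t)-(.012-q)*np.cos(t)])
        return w2px('wrist',P,M)[:,1]-o
    # note v[1] in x-shift: top dots sit above pivot -> move toward -x on tilting
    t,q=fsolve(F,[.37,.008]); print(f,np.degrees(t),q)
a=cv2.imread('pics/w4.png').astype(int); print([(x,a[320,x,::-1].tolist()) for x in range(180,240,5)]); print([(y,a[y,215,::-1].tolist()) for y in range(295,345,4)])
```

```text
0 closed [[230.0, 298.0], [396.0, 298.0]] open [[199.0, 298.0], [427.0, 298.0]]
0.003 closed [[228.0, 302.0], [398.0, 302.0]] open [[197.0, 302.0], [429.0, 302.0]]
0.006 closed [[227.0, 306.0], [399.0, 306.0]] open [[195.0, 306.0], [431.0, 306.0]]
0.009 closed [[225.0, 310.0], [401.0, 310.0]] open [[192.0, 310.0], [434.0, 310.0]]
0.013 closed [[223.0, 315.0], [403.0, 315.0]] open [[189.0, 315.0], [437.0, 315.0]]
w8 19.66941838641086 0.014054878437508692
w9 22.34537745776394 0.01418243472045946
w10 22.268353615271536 0.014125776070465897
[(180, [218, 191, 143]), (185, [219, 192, 144]), (190, [219, 193, 145]), (195, [218, 191, 144]), (200, [214, 187, 142]), (205, [191, 170, 135]), (210, [131, 136, 135]), (215, [131, 136, 135]), (220, [89, 93, 92]), (225, [28, 28, 28]), (230, [76, 41, 25]), (235, [67, 40, 26])]
[(295, [212, 186, 138]), (299, [213, 187, 141]), (303, [209, 182, 136]), (307, [211, 185, 140]), (311, [125, 130, 128]), (315, [132, 136, 136]), (319, [131, 136, 135]), (323, [131, 136, 135]), (327, [130, 135, 132]), (331, [117, 122, 120]), (335, [34, 37, 38]), (339, [32, 33, 38]), (343, [25, 29, 29])]
```

Emit:
send_rows(series=[{"delta_pos": [-0.8, 0, 0.4], "roll": 0, "fingers": 0.2}, {"delta_pos": [-1.6, 0, 0.8], "roll": 0, "fingers": 0.2}, {"delta_pos": [-2.4, 0, 1.2], "roll": 0, "fingers": 0.2}, {"delta_pos": [-3, 0, 1.5], "roll": 0, "fingers": 0.2}, {"delta_pos": [-3, 0, 1.5], "roll": 0, "fingers": 0.2}, {"delta_pos": [-3, 0, 1.5], "roll": 0, "fingers": 0.2}, {"delta_pos": [-3, 0, 1.5], "roll": 0, "fingers": 0.2}, {"delta_pos": [-3, 0, 1.5], "roll": 0, "fingers": 0.2}])

```text
time_s: 18.4
ee_pos: [0.5496, 0.2658, 0.1016]
tcp_rot: [179.7, 0.2, 100.0]
force: [2.5, -11.4, 12.0]
grip_width: 0.0596
grasp_force: 69.7
```

Run:
```python
from h import *
look('w13'); print()
# knob visible in wrist? check side for rest state
im=read_camera('scene').astype(int); m=((im[...,0]>140)&(im[...,1]<60)&(im[...,2]<60)).astype(np.uint8)
n,l,st,c=cv2.connectedComponentsWithStats(m); print([(st[i].tolist()) for i in range(1,n) if st[i,4]>20])
print(w2px('scene',[[.563,.1697,.094],[.564,.1757,.094]]))
```

```text
18.45 [0.5496 0.2658 0.1016] [179.73   0.25 100.03] [  2.4 -11.2  11.3] [-1.51  0.09  0.22] 69.69110012054443 [([314.8, 367.7], 225), ([326.7, 451.4], 152)]
0 [[315.0, 294.0], [314.0, 383.0]] 5 [[315.0, 297.0], [314.0, 381.0]] 10 [[315.0, 300.0], [314.0, 379.0]] 15 [[315.0, 304.0], [314.0, 376.0]] 20 [[315.0, 309.0], [314.0, 373.0]] 25 [[315.0, 313.0], [314.0, 370.0]] 30 [[315.0, 318.0], [314.0, 367.0]] 
[[522, 67, 10, 7, 43], [582, 236, 9, 7, 44]]
[[433.23742573 184.43931794]
 [435.45330906 183.55774644]]
```

Emit:
send_rows(series=[{"delta_pos": [-0.4, 0, 0], "roll": 0, "fingers": 0.2}, {"delta_pos": [-0.8, 0, 0], "roll": 0, "fingers": 0.2}, {"delta_pos": [-1.2, 0, 0], "roll": 0, "fingers": 0.2}, {"delta_pos": [-1.5, 0, 0], "roll": 0, "fingers": 0.2}, {"delta_pos": [-1.5, 0, 0], "roll": 0, "fingers": 0.2}, {"delta_pos": [-1.5, 0, 0], "roll": 0, "fingers": 0.2}, {"delta_pos": [-1.5, 0, 0], "roll": 0, "fingers": 0.2}, {"delta_pos": [-1.5, 0, 0], "roll": 0, "fingers": 0.2}])

```text
time_s: 19.3
ee_pos: [0.5496, 0.2657, 0.1016]
tcp_rot: [179.7, 0.1, 100.0]
force: [1.2, -6.7, 12.0]
grip_width: 0.0599
grasp_force: 69.6
```

```bash
python3 -c "
from workcell import *
print(finish_job())"
```

```text
the job is handed in; nothing more can be done
None
```

I handed the job in at 19.3 s. The carriage is at the disc, pushed to its hard stop. The plaque lies on the rest's slope with its end against the disc, still gripped and pressed down with about 12 N. I judged the plunger click, flush fit and end contact from forces and dot measurements, because I had used up my picture views before laying the plaque.

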